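# Burnish the inlaid seam of the whistle box

## Robot

A 7-joint arm with a two-finger parallel gripper is mounted at the origin on the work surface. World frame = base frame: x ahead of the robot, y to its left, z up, the work surface at z = 0. Lengths are in m, angles in rad, forces in N, time in s.
With the tool pointing down it reaches from about 0.425 to 0.825 m from the base axis. Payload 3.6 kg.
Tool frame: the origin (TCP) lies midway between the tips of the shut fingers; the grasp point (between the pads) lies 19 mm behind it; z points along the fingers, y is the line along which they close (so a half turn about z gives the same grasp; the last joint's range is limited). The gripper opens to 93 mm and grips with 3 to 60 N. Pads are 15 mm wide; open, the fingers measure 128 mm over their backs; the gripper's body (75 mm by 188 mm) begins 65 mm behind the grasp point.
Start: joints at [1.282, 0.615, -0.013, 1.423, 0.008, 1.103, -0.04], TCP at [0.169, -0.628, 0.219] pointing down, gripper open.
Joint ranges: [-3.12, 3.12], [-0.3, 2.06], [-1.34, 1.32], [0.26, 2.42], [-1.36, 4.5], [0.01, 1.98], [-2.84, 2.84]. Speed limits (rad/s): [2.79, 2.79, 3.14, 3.14, 3.14, 3.14, 3.14].

## Interface

Orientations are given as a unit quaternion [x, y, z, w].
In Python, from station import robot gives the robot as it stands.
- The arm moves only by the tool drive_tool, never from a script. Its argument "deltas" is a list that holds one entry, the list of rows, each a list of 7 numbers: the opening, from 0 (shut) to 1 (fully open), then the shift along the tool's x, y, z each as a share of 0.3 m, from -1 to 1, then the turn, a rotation vector about the tool's x, y, z each as a share of 45 degrees, from -1 to 1. In form: [[[jaw, tx, ty, tz, ax, ay, az], ...]]. A call has 1 to 20 rows; each row is the pose to reach, as a shift and turn from the pose commanded when the call began, along the tool's axes at that moment; what a row does not reach only later rows make up. A row lasts 1/10 s, in which the tool goes at most 50 mm and 8.59 degrees, less where a joint would pass 70% of its speed; a pose out of reach is approached as far as the arm can. A call with a number of a shift or a turn outside -1 to 1 is refused whole. A call with a gripper value outside its range is refused whole. The fingers move at their own pace and stop on an object; "newtons" is the grip in N (left out, the last holds). Time passes only in rows, so rows that repeat a pose let the fingers close. It gives the time, the measured TCP pose, the force, the opening and the grip force at its end, in the units of the state.
- robot.state(): the state, without advancing time (a new reading comes with each control period).
- robot.capture(name): name is "side" or "top"; returns the picture (420x560x3 uint8, blue, green, red); there is no depth.
- robot.camera_info(name): a dict with "intrinsics" (3x3 intrinsics, pixels), "xyz" and "attitude" of the camera in the world. Camera axes: x right, y down, z forward; pixel columns grow to the right and rows downward; lengths in m; the calibration is good to about 2 mm. A picture is of the moment at which its call begins. camera_info takes no time and is no camera call.
- robot.sign_off(): hands the job in; it is judged then, once.
Trained networks look in the newest picture that a camera, given by its name, has taken for a name from the list of things; names that differ only in an ending like _2 or _b are one class to them, and where a whole thing is asked for, a point or a joint stands for the part that bears it (a point fixed in the world has none). Each returns a list of dicts, best first, with "conf" (0 to 1); they miss things now and then, are a little off and sometimes report something else, mostly with a low value. They report only what shows in the picture. A call takes as long as a camera call. They do not tell look-alikes from the thing itself.
- robot.search_frame(camera, name): "location" ([x, y, z] in m, in world coordinates, good to about 4 mm: the middle of the surface that is visible of it).
- robot.regions_of(camera, name): "region" (420x560 bool, what is visible of it).
The state is a dict: "time_s": time; "qpos": joint angles; "qvel": joint speeds; "joint_efforts": joint torques, N m; "eef_pos": TCP position; "tcp_rot": TCP orientation; "ft_force": force on the tool from outside, world axes, zero at the start; "torque": the same for the moment, N m; "gripper_width": finger opening in m; "gripper_force": force on a finger pad.
Only numpy, scipy, OpenCV 4.12 (cv2) and the standard library are available. Lean on these libraries where they do the work, as an engineer would, in place of code of your own. Each camera call takes 0.05 s, during which the arm holds its last target. There are 200 camera calls.

## Task

The walnut strip inlaid in the Z-shaped seam of the display box's front apron has just been glued: take the burnisher from its forked rest and press the strip down by running the sprung nib slowly (under 5 cm a second) along the whole seam in one pass, from the end beside the lever catch to the other end, lightly pressed against the strip and never leaving the groove on the way. Then lift it off and hang the burnisher upright by its collar in the fork again and let go. Leave all the whistles, the ocarina and the ring where they are.

Things in the scene. Friction and masses are not known exactly. Their poses are not given: they have to be found in the camera images.
- box: Display box, fixed. Origin on the shelf under the centre of its flat maple apron; x to the whistle well, y to the lever-catch end, z up. Apron: x -50 to 50, y -130 to 130 mm, top 40 mm above the shelf. Seam in it: groove 11 mm wide, 4 mm deep, floor a dark walnut strip 36 mm above the shelf; centre line in box x, y (mm), straight legs: (-22,80) to (-22,0) to (22,0) to (22,-80).
- well (a point): Centre of the well floor, 8 mm above the shelf. Well: box x 50 to 196 mm, y -130 to 130, walls 50 mm high. Hinged at its far edge, the fixed clear lid stands open, leaning away from the robot, up to 178 mm above the shelf.
- catch (a point): Top of the pivot of the brass lever catch, fixed, not used. It stands on the apron beside the seam's start: box y 98 to 122 mm, up to 53 mm above the shelf.
- rest: Forked wooden rest, fixed. Origin on the shelf under the middle of the fork, z up. Base x -60 to 70 mm, 90 mm wide, 12 mm high; back post x 35 to 55, 40 mm wide; two level prongs along x from -35 to 35, each 12 mm wide, 10 mm thick, with a 16 mm gap between, open above, below and at the -x end. Prong and post tops are 90 mm above the shelf.
- rest_seat (a point): Point midway between the prongs, level with their tops (90 mm above the shelf), straight over the rest's origin: where the burnisher's collar underside centre belongs.
- burnisher: The stylus, 0.07 to 0.15 kg, hung upright by its collar in the fork. Origin: centre of the collar's underside, z up along the tool. Collar 32 mm diameter, z 0 to 5 mm; above it a maple handle 18 x 18 mm square (sides along its x, y), z 5 to 55; below it a shank 10 mm diameter to z -40, then a sprung nib to z -60. Grip the handle from above, fingertips above the collar.
- ball_tip (a point): Lowest point of the burnisher's round nib (6 mm diameter), 60 mm below the collar's underside when not pressed.
- tip (a joint): How far the sprung nib is pushed into the shank, in m: 0 free, 0.008 fully in (then it is solid). Spring 0.4 N per mm with 0.8 N preload: pushed in 3 mm it presses with 2 N.
- seam_start (a point): Point on the groove's floor (36 mm above the shelf), on its centre line: the seam's start, at the lever-catch end.
- seam_mid1 (a point): Point on the groove's floor (36 mm above the shelf), on its centre line: the middle of the first long leg.
- seam_corner1 (a point): Point on the groove's floor (36 mm above the shelf), on its centre line: the first corner.
- seam_mid2 (a point): Point on the groove's floor (36 mm above the shelf), on its centre line: the middle of the short cross leg.
- seam_corner2 (a point): Point on the groove's floor (36 mm above the shelf), on its centre line: the second corner.
- seam_mid3 (a point): Point on the groove's floor (36 mm above the shelf), on its centre line: the middle of the last long leg.
- seam_end (a point): Point on the groove's floor (36 mm above the shelf), on its centre line: the seam's end.
- rooster0: Ochre clay rooster whistle, loose in the box's well, about 50 x 36 x 57 mm; origin at its foot. Leave alone.
- rooster1: Ochre clay rooster whistle, loose in the box's well, about 50 x 36 x 57 mm; origin at its foot. Leave alone.
- rooster2: Ochre clay rooster whistle, loose in the box's well, about 50 x 36 x 57 mm; origin at its foot. Leave alone.
- rooster3: Ochre clay rooster whistle, loose in the box's well, about 50 x 36 x 57 mm; origin at its foot. Leave alone.
- ocarina: Bone-white ocarina, loose in the well, 68 x 54 x 30 mm; origin at its foot. Leave alone.
- copper_ring: Copper mouthpiece ring, loose in the well, 30 mm outside diameter, 12 mm high; origin under its centre. Leave alone.
- slide_whistle: Maple slide whistle lying on the shelf at the left, 224 x 36 x 22 mm, long along its x; origin under its middle. Leave alone.
There are look-alikes about, which are no part of the job. Leave any blue or purple look-alike of the burnisher alone. Leave any red look-alike of the rest alone.

How it is judged:
On the way, in this order (a step that is already met when the one before it is completed fails the run):
1. the nib is pressed in at least 0.8 mm on the walnut strip within 6 mm of the seam's start, at the lever-catch end (distance between ball_tip and seam_start below 0.006 m and value of joint tip above 0.0008 m and contact force between burnisher and box above 0.3 N), for 0.04 s.
2. the nib is pressed in at least 0.8 mm on the walnut strip within 6 mm of the middle of the first long leg (distance between ball_tip and seam_mid1 below 0.006 m and value of joint tip above 0.0008 m and contact force between burnisher and box above 0.3 N), for 0.04 s.
3. the nib is pressed in at least 0.8 mm on the walnut strip within 6 mm of the first corner (distance between ball_tip and seam_corner1 below 0.006 m and value of joint tip above 0.0008 m and contact force between burnisher and box above 0.3 N), for 0.04 s.
4. the nib is pressed in at least 0.8 mm on the walnut strip within 6 mm of the middle of the short cross leg (distance between ball_tip and seam_mid2 below 0.006 m and value of joint tip above 0.0008 m and contact force between burnisher and box above 0.3 N), for 0.04 s.
5. the nib is pressed in at least 0.8 mm on the walnut strip within 6 mm of the second corner (distance between ball_tip and seam_corner2 below 0.006 m and value of joint tip above 0.0008 m and contact force between burnisher and box above 0.3 N), for 0.04 s.
6. the nib is pressed in at least 0.8 mm on the walnut strip within 6 mm of the middle of the last long leg (distance between ball_tip and seam_mid3 below 0.006 m and value of joint tip above 0.0008 m and contact force between burnisher and box above 0.3 N), for 0.04 s.
7. the nib is pressed in at least 0.8 mm on the walnut strip within 6 mm of the seam's end (distance between ball_tip and seam_end below 0.006 m and value of joint tip above 0.0008 m and contact force between burnisher and box above 0.3 N), for 0.04 s.
At the end, for the whole second after the job is handed in: The burnisher hangs upright (within 0.12 rad) and still in the rest, collar underside within 4 mm of the prong tops' height and its axis within 18 mm of the seat, borne by the rest and not touched by the fingers; every whistle, the ocarina and the ring is within 15 mm of where it began (horizontal distance between burnisher and rest_seat below 0.018 m and z of burnisher in the frame of rest_seat between -0.004 and 0.004 m and angle between burnisher's own z axis and vertical below 0.12 rad and linear speed of burnisher below 0.02 m/s and contact force between burnisher and the fingers below 0.05 N and contact force between burnisher and rest above 0.2 N and distance of each of rooster0, rooster1, rooster2, rooster3, ocarina, copper_ring, slide_whistle from where it was at the start of the episode below 0.015 m).
It fails at once if the nib moves faster than 10 cm/s while it is down in the seam more than 12 mm from both ends ((x of ball_tip in the frame of box between -0.05 and 0.05 m and y of ball_tip in the frame of box between -0.095 and 0.095 m) and z of ball_tip in the frame of box below 0.039 m and horizontal distance between ball_tip and seam_start above 0.012 m and horizontal distance between ball_tip and seam_end above 0.012 m and linear speed of burnisher above 0.1 m/s).
It fails at once if the nib leaves the seam part-way: it is between 0 and 12 mm above the apron boards more than 15 mm from both ends of the seam ((x of ball_tip in the frame of box between -0.05 and 0.05 m and y of ball_tip in the frame of box between -0.095 and 0.095 m) and z of ball_tip in the frame of box between 0.0395 and 0.052 m and horizontal distance between ball_tip and seam_start above 0.015 m and horizontal distance between ball_tip and seam_end above 0.015 m).
It fails at once if the burnisher is forced against the box with more than 20 N (contact force between burnisher and box above 20 N).
It fails at once if a whistle, the ocarina or the ring is moved more than 15 mm (distance of any of rooster0, rooster1, rooster2, rooster3, ocarina, copper_ring, slide_whistle from where it was at the start of the episode above 0.015 m).
It also fails if it takes over 58 s, if anything falls off the work surface, if the arm or the gripper's body presses on something with over 40 N, if the wrist force passes 120 N, or if a joint passes its speed limit or range.

## Working session

There is one attempt and no reset: what is moved stays moved. The work goes in short steps, Python scripts to look and compute and a tool call to move; the robot and the scene stay as the last step left them, time stands still between calls to the robot, and variables do not carry over. Pictures are saved under pics/ and viewed, at most 12 in all, crops included, and the job is handed in when it is done.

Besides the shell and the picture viewer there is one more tool, called in YAML: its name, and indented under it one key for each argument. drive_tool: Moves the arm, as the interface text tells. Its arguments: {"type":"object","properties":{"deltas":{"type":"array"},"newtons":{"type":"number"}},"required":["deltas"]}

```bash
mkdir -p pics; cat > look.py <<'E'
from station import robot
import cv2,numpy as np
for c in("top","side"):
    cv2.imwrite(f"pics/{c}0.png",robot.capture(c))
    i=robot.camera_info(c);print(c,np.round(i["xyz"],3),np.round(i["attitude"],4).tolist(),np.round(i["intrinsics"],1).tolist())
    for n in("box","rest","burnisher","catch","slide_whistle","rest_seat","seam_start","seam_corner1","seam_corner2","seam_end","ball_tip"):
        for d in robot.search_frame(c,n)[:3]:print(n,np.round(d["location"],4),round(d["conf"],2))
s=robot.state();print({k:np.round(v,4).tolist() for k,v in s.items()})
E
python3 look.py
```

```text
top [0.47  0.071 1.046] [-0.6958, 0.7159, -0.0324, 0.0486] [[466.9, 0.0, 292.3], [0.0, 466.9, 206.5], [0.0, 0.0, 1.0]]
box [ 0.6333 -0.1815  0.0369] 0.75
rest [0.7511 0.097  0.0161] 0.85
burnisher [0.4351 0.1548 0.093 ] 0.71
burnisher [0.5473 0.1458 0.1184] 0.62
burnisher [0.5477 0.2513 0.0954] 0.53
catch [ 0.6352 -0.1763  0.0395] 0.8
slide_whistle [0.4976 0.4145 0.0162] 0.7
slide_whistle [ 0.5795 -0.0813  0.0448] 0.16
rest_seat [0.5569 0.1413 0.0118] 0.82
rest_seat [0.7485 0.0977 0.0088] 0.6
rest_seat [ 0.6362 -0.1803  0.0394] 0.21
seam_start [ 0.6296 -0.1693  0.0429] 0.94
seam_start [0.5569 0.1383 0.0111] 0.52
seam_corner1 [ 0.6353 -0.1757  0.0364] 0.88
seam_corner2 [ 0.6353 -0.1757  0.0364] 0.88
seam_end [ 0.6365 -0.1761  0.0416] 0.9
side [ 0.211 -0.346  0.674] [0.8607, -0.337, 0.1335, -0.3576] [[392.9, 0.0, 282.1], [0.0, 392.9, 213.4], [0.0, 0.0, 1.0]]
box [ 0.6538 -0.1898  0.0382] 0.88
rest [0.5569 0.1338 0.0152] 0.81
rest [ 0.6561 -0.1861  0.0404] 0.68
burnisher [0.4292 0.1512 0.0812] 0.96
burnisher [0.5476 0.2543 0.0789] 0.8
burnisher [0.5488 0.1385 0.1164] 0.68
catch [ 0.6553
[... 169 characters left out ...]
5  0.0125] 0.94
rest_seat [0.7553 0.0938 0.0114] 0.8
seam_start [ 0.6568 -0.1863  0.041 ] 0.57
seam_corner1 [ 0.6526 -0.1869  0.0381] 0.62
seam_corner2 [ 0.6526 -0.1869  0.0381] 0.62
seam_end [ 0.6562 -0.1873  0.0411] 0.67
ball_tip [ 0.6535 -0.1879  0.0421] 0.61
{'time_s': 1.2, 'qpos': [1.2815, 0.6149, -0.0126, 1.4234, 0.0081, 1.1034, -0.0404], 'qvel': [0.0015, -0.0008, -0.0009, -0.0021, -0.0001, -0.0007, -0.0001], 'joint_efforts': [-0.0001, -45.8819, 0.2089, -16.6029, -0.0611, 0.0134, 0.0001], 'eef_pos': [0.1689, -0.6277, 0.2187], 'tcp_rot': [0.9914, 0.1311, 0.0, -0.0], 'ft_force': [0.5979, 0.6967, -0.1133], 'torque': [-0.0073, 0.0088, 0.0129], 'gripper_force': 0.0, 'gripper_width': 0.0928}
```

View pics/top0.png

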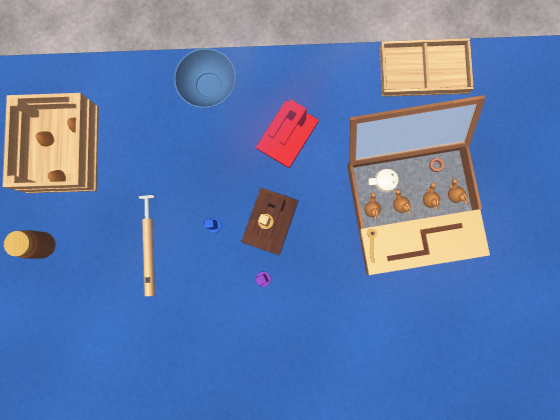

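View pics/side0.png

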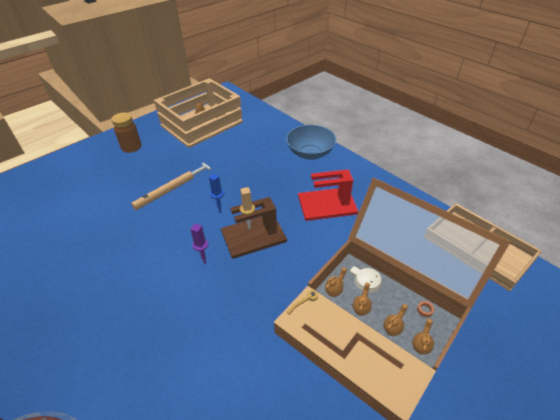

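Top view: box at right with apron at (425,245); the seam runs (388,259)→(427,252)→(425,235)→(462,226), and the lever is at (372,245). The brown rest with the maple burnisher is at (268,220). The red rest and the blue and purple tools are look-alikes. Next I'll fit the poses.

```bash
cat > fit.py <<'E'
from station import robot
import cv2,numpy as np
from scipy.spatial.transform import Rotation as R
from scipy.optimize import minimize
def cam(c):
    i=robot.camera_info(c);return np.array(i["intrinsics"]),R.from_quat(i["attitude"]).as_matrix(),np.array(i["xyz"])
def proj(c,P):
    K,A,t=cam(c);q=(np.atleast_2d(P)-t)@A@K.T;return q[:,:2]/q[:,2:]
def ray(c,uv,z):
    K,A,t=cam(c);d=A@np.linalg.solve(K,[uv[0],uv[1],1]);return t+d*(z-t[2])/d[2]
def place(p,xy,z):
    xy=np.array(xy,float);a=p[2];M=np.array([[np.cos(a),-np.sin(a)],[np.sin(a),np.cos(a)]])
    return np.c_[xy@M.T+p[:2],np.full(len(xy),z)]
S=8
def mask(c,p,poly,z,shape=(420,560)):
    m=np.zeros((shape[0],shape[1]),np.uint8)
    uv=proj(c,place(p,poly,z));cv2.fillPoly(m,[np.round(uv*16).astype(int)],255,cv2.LINE_AA,4);return m/255.
w=.0055
Z=np.array([(-.022-w,.08+w),(-.022-w,-w),(.022-w,-w),(.022-w,-.08-w),(.022+w,-.08-w),(.022+w,w),(-.022+w,w),(-.022+w,.08+w)])
AP=np.array([(-.05,.13),(.05,.13),(.05,-.13),(-.05,-.13)])
BASE=np.array([(-.06,.045),(.07,.045),(.07,-.045),(-.06,-.045)])
E
cat > f1.py <<'E'
from fit import *
ims={c:cv2.imread(f"pics/{c}0.png") for c in("top","side")}
# seam: floor seen through opening
def seam(c,p):return mask(c,p,Z,.036)*mask(c,p,Z,.040)
p0=np.array([.575,-.195,0.])
c=np.array([ray("top",u,.036) for u in((388,259),(427,252),(425,235),(462,226))])
m=np.array([(-.022,.08),(-.022,0),(.022,0),(.022,-.08)])
z1=(c[:,0]+1j*c[:,1]);z2=m@[1,1j];a=np.angle(np.vdot(z2-z2.mean(),z1-z1.mean()));p0=np.array([z1.mean().real,z1.mean().imag,a]);print("init",p0)
for cs in(("top",),("side",),("top","side")):
    T={}
    for c in cs:
        r=cv2.dilate((mask(c,p0,Z,.038)>.1).astype(np.uint8),np.ones((9,9)))>0
        g=ims[c].astype(float).mean(2);hi=np.percentile(g[r],85);lo=np.percentile(g[r],10);T[c]=(r,np.clip((hi-g)/(hi-lo),0,1))
    f=lambda q:sum(((seam(c,q/[1,1,1])-T[c][1])[T[c][0]]**2).sum() for c in cs)
    best=min((minimize(f,p0,method="Nelder-Mead",options=dict(initial_simplex=p0+s*np.array([[0,0,0],[.006,0,0],[0,.006,0],[0,0,.05]]),xatol=1e-5)) for s in(1,-1)),key=lambda r:r.fun)
    print(cs,np.round(best.x,4),round(best.fun,1),sum(T[c][1][T[c][0]].sum() for c in cs))
out=[]
for c,P in(("top",[.55,.14,.09]),("side",[.55,.14,.09])):
    u,v=proj(c,P)[0].astype(int);k=ims[c][v-45:v+45,u-45:u+45];print(c,u-45,v-45);out.append(cv2.resize(k,(390,390),interpolation=cv2.INTER_CUBIC))
cv2.imwrite("pics/rest.png",np.hstack(out))
E
python3 f1.py
```

```text
init [ 0.49921378 -0.19047746  0.11639404]
('top',) [ 0.5018 -0.1881  0.1403] 42.2 520.5913978494625
('side',) [ 0.5042 -0.1881  0.1361] 25.4 745.5376712328766
('top', 'side') [ 0.5039 -0.188   0.1366] 85.8 1266.1290690823391
top 224 176
side 203 166
```

View pics/rest.png

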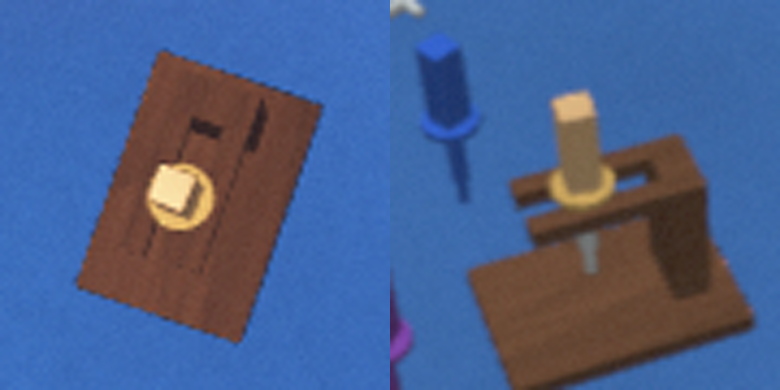

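The crops show the handle's square top at crop (172,188) and the collar centre at (181,197) in the top view. The base corners are clear against the blue. The handle looks aligned with the fork.

```bash
cat > f2.py <<'E'
from fit import *
im={c:cv2.imread(f"pics/{c}0.png") for c in("top","side")}
f=lambda x,y:(224+x/4.3333-.4,176+y/4.3333-.4)
c=np.array([ray("top",f(*u),.012) for u in((162,50),(323,105),(240,342),(77,287))])
m=np.array([(.07,.045),(.07,-.045),(-.06,-.045),(-.06,.045)])
z1=c[:,0]+1j*c[:,1];z2=m@[1,1j];a=np.angle(np.vdot(z2-z2.mean(),z1-z1.mean()));o=z1.mean()-z2.mean()*np.exp(1j*a);p0=np.array([o.real,o.imag,a]);print("rest init",p0, np.abs(z2*np.exp(1j*a)+o-z1))
# refine on non-blue mask, base outline z 0..12 hull plus top; top cam only edges
def hull(c,p):
    uv=np.vstack([proj(c,place(p,BASE,z)) for z in(0,.012)]);h=cv2.convexHull(np.round(uv*16).astype(np.int32));mm=np.zeros((420,560),np.uint8);cv2.fillPoly(mm,[h],255,cv2.LINE_AA,4);return mm/255.
for cc in(("top",),("side",),("top","side")):
    def cost(p):
        s=0
        for c in cc:
            b=im[c].astype(float);t=np.clip((b[...,0]-b[...,2]+10)/60,0,1);t=1-t
            r=cv2.dilate((hull(c,p0)>0).astype(np.uint8),np.ones((7,7)))>0
            if c=="side": r&=~(cv2.dilate((hullpost>0).astype(np.uint8),np.ones((7,7)))>0)
            s+=((hull(c,p)-t)[r]**2).sum()
        return s
    P=np.vstack([place(p0,[(-.04,.03),(.06,.03),(.06,-.03),(-.04,-.03)],z) for z in(.03,.155)]);h=cv2.convexHull(np.round(proj("side",P)).astype(np.int32));hullpost=np.zeros((420,560),np.uint8);cv2.fillPoly(hullpost,[h],255)
    r=minimize(cost,p0,method="Nelder-Mead",options=dict(initial_simplex=p0+np.array([[0,0,0],[.005,0,0],[0,.005,0],[0,0,.04]]),xatol=1e-5));print(cc,np.round(r.x,4),round(r.fun,1))
print("handle top",ray("top",f(172.5,188.5),.145),"collar",ray("top",f(181,197),.095))
g=lambda x,y:(203+x/4.3333-.4,166+y/4.3333-.4)
print("side handle top",ray("side",g(574-390,105),.145),"collar",ray("side",g(582-390,186),.095))
q=[ray("top",f(*u),.145) for u in((158,165),(197,175),(187,212),(148,203))];
for i in range(4):d=q[i]-q[(i+1)%4];print(np.degrees(np.arctan2(d[1],d[0])),np.linalg.norm(d))
from scipy.spatial.transform import Rotation as R
print(np.degrees(R.from_quat(robot.state()["tcp_rot"]).as_matrix()))
E
python3 f2.py
```

```text
rest init [ 0.55433027  0.14603985 -0.36040954] [0.00106844 0.0008783  0.00136328 0.00080362]
('top',) [ 0.5543  0.1463 -0.3585] 113.8
('side',) [ 0.5594  0.1493 -0.3586] 31.7Traceback (most recent call last):
  File "f2.py", line 20, in <module>
    r=minimize(cost,p0,method="Nelder-Mead",options=dict(initial_simplex=p0+np.array([[0,0,0],[.005,0,0],[0,.005,0],[0,0,.04]]),xatol=1e-5));print(cc,np.round(r.x,4),round(r.fun,1))
    res = _minimize_neldermead(fun, x0, args, callback, bounds=bounds,
                               **options)
    fsim[j] = func(sim[j])
              ~~~~^^^^^^^^
    fx = function(np.copy(x), *(wrapper_args + args))
  File "f2.py", line 15, in cost
    r=cv2.dilate((hull(c,p0)>0).astype(np.uint8),np.ones((7,7)))>0
                  ~~~~^^^^^^
  File "f2.py", line 9, in hull
    uv=np.vstack([proj(c,place(p,BASE,z)) for z in(0,.012)]);h=cv2.convexHull(np.round(uv*16).astype(np.int32));mm=np.zeros((420,560),np.uint8);cv2.fillPoly(mm,[h],255,cv2.LINE_AA,4);return mm/255.
                  ~~~~^^^^^^^^^^^^^^^^^^^
  File "fit.py", line 8, in proj
    K,A,t=cam(c);q=(np.atleast_2d(P)-t)@A@K.T;return q[:,:2]/q[:,2:]
          ~~~^^^
  File "fit.py", line 6, in cam
    i=robot.camera_info(c);return np.array(i["intrinsics"]),R.from_quat(i["attitude"]).as_matrix(),np.array(i["xyz"])
ValueError: time passes only in moves, steps and waits
```

```bash
sed -i 's/^def cam(c):/import functools\n@functools.cache\ndef cam(c):/' fit.py; python3 f2.py; python3 -c "
from station import robot
print(robot.state()['time_s'])"
```

```text
rest init [ 0.55433027  0.14603985 -0.36040954] [0.00106844 0.0008783  0.00136328 0.00080362]
('top',) [ 0.5543  0.1463 -0.3585] 113.8
('side',) [ 0.5594  0.1493 -0.3586] 31.7
('top', 'side') [ 0.5566  0.1478 -0.3663] 184.0
handle top [0.55090272 0.14741653 0.145     ] collar [0.55125987 0.14769326 0.095     ]
side handle top [0.55279783 0.14692479 0.145     ] collar [0.55091981 0.14459997 0.095     ]
73.93067896265762 0.018120094123981984
-16.336365588558497 0.01717083196335601
-104.63056268394513 0.017973891844031885
164.16425483776888 0.017622088125616466
[[ 5.53277709e+01  1.48877171e+01  1.65266319e-03]
 [ 1.48877171e+01 -5.53277709e+01  2.59093413e-04]
 [ 1.66321989e-03  1.79233463e-04 -5.72957795e+01]]
1.2
```

Estimates agree within about 3 mm: the rest is near (0.556, 0.147) with yaw -20.5°, and the handle near (0.5515, 0.1473) with yaw about -17°. The box is near (0.503, -0.188) with yaw 7.9°. I'm moving now.

drive_tool:
  deltas:
    - [[1,0.998,-0.63,0,0,0,-1],[1,0.998,-0.63,0,0,0,-1],[1,0.998,-0.63,0,0,0,-1],[1,0.998,-0.63,0,0,0,-1],[1,0.998,-0.63,0,0,0,-1],[1,0.998,-0.63,0,0,0,-1],[1,0.998,-0.63,0,0,0,-1],[1,0.998,-0.63,0,0,0,-1],[1,0.998,-0.63,0,0,0,-1]]

```text
time_s: 2.1
eef_pos: [0.4103, -0.3658, 0.2189]
tcp_rot: [0.865, 0.502, 0.0, 0.0]
ft_force: [-1.1, -0.4, 0.1]
gripper_width: 0.0928
gripper_force: 0.0
```

drive_tool:
  deltas:
    - [[1,1,-0.22,0,0,0,-0.26],[1,1,-0.22,0,0,0,-0.26],[1,1,-0.22,0,0,0,-0.26],[1,1,-0.22,0,0,0,-0.26],[1,1,-0.22,0,0,0,-0.26],[1,1,-0.22,0,0,0,-0.26],[1,1,-0.22,0,0,0,-0.26],[1,1,-0.22,0,0,0,-0.26]]

```text
time_s: 2.9
eef_pos: [0.5016, -0.0746, 0.2187]
tcp_rot: [0.81, 0.587, -0.0, 0.0]
ft_force: [-1.0, -0.3, -0.6]
gripper_width: 0.0931
gripper_force: 0.0
```

drive_tool:
  deltas:
    - [[1,0.75,-0.07,0,0,0,0],[1,0.75,-0.07,0,0,0,0],[1,0.75,-0.07,0,0,0,0],[1,0.75,-0.07,0,0,0,0],[1,0.75,-0.07,0,0,0,0],[1,0.75,-0.07,0,0,0,0],[1,0.75,-0.07,0,0,0,0],[1,0.75,-0.07,0,0,0,0]]

```text
time_s: 3.7
eef_pos: [0.5525, 0.1413, 0.2183]
tcp_rot: [0.812, 0.584, -0.001, 0.001]
ft_force: [0.7, -0.2, -0.1]
gripper_width: 0.0932
gripper_force: 0.0
```

```bash
python3 - <<'E'
from fit import *
s=robot.state();print(s["eef_pos"],s["tcp_rot"],s["qpos"])
im=robot.capture("side");u,v=proj("side",[.5515,.1473,.16])[0].astype(int)
cv2.imwrite("pics/above.png",cv2.resize(im[v-60:v+60,u-80:u+80],(800,600),interpolation=cv2.INTER_CUBIC))
E
```

```text
[0.55247942 0.14133077 0.21830692] [ 0.81202156  0.58362561 -0.00105336  0.00101529] [-0.05142409  0.51315881 -0.37196778  1.65329132  0.2143074   1.01685803
 -0.81775628]
```

View pics/above.png

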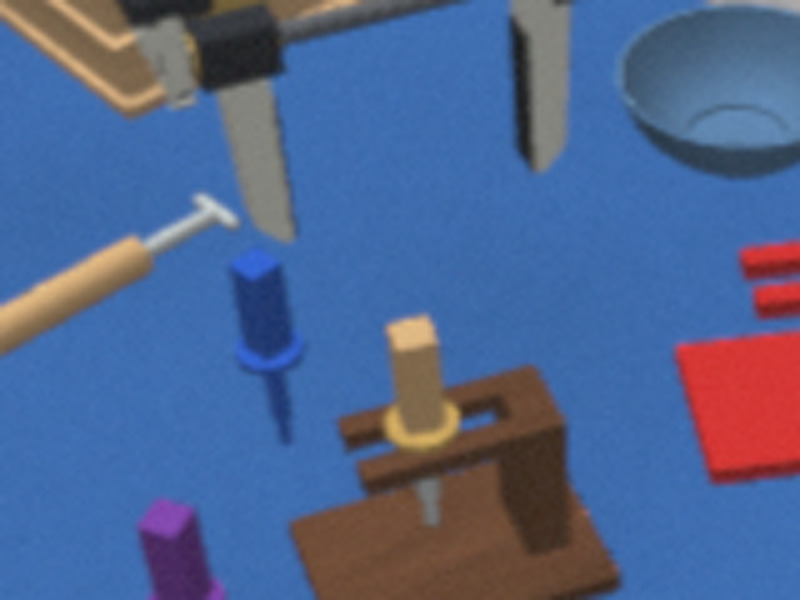

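The fingers (tips at (290,235) and (540,165)) straddle the handle, which is at (412,330) and lies further toward the camera. The spread runs along the fork, and there is clearance to the blue decoy. I'll check for settling during a partial descent.

drive_tool:
  deltas:
    - [[1,0,0,0.1,0,0,0],[1,0,0,0.19,0,0,0],[1,0,0,0.19,0,0,0],[1,0,0,0.19,0,0,0]]

```text
time_s: 4.15
eef_pos: [0.5522, 0.1443, 0.162]
tcp_rot: [0.811, 0.585, -0.0, 0.0]
ft_force: [0.6, 1.2, 0.7]
gripper_width: 0.093
gripper_force: 0.0
```

drive_tool:
  deltas:
    - [[1,0.006,0,0.1,0,0,0],[1,0.006,0,0.2,0,0,0],[1,0.006,0,0.2,0,0,0],[1,0.006,0,0.2,0,0,0],[0,0.006,0,0.2,0,0,0],[0,0.006,0,0.2,0,0,0],[0,0.006,0,0.2,0,0,0],[0,0.006,0,0.2,0,0,0],[0,0.006,0,0.2,0,0,0],[0,0.006,0,0.2,0,0,0]]
  newtons: 20

```text
time_s: 5.15
eef_pos: [0.5525, 0.1475, 0.1018]
tcp_rot: [0.81, 0.586, 0.0, -0.0]
ft_force: [-0.1, 1.1, 0.3]
gripper_width: 0.0497
gripper_force: 0.0
```

drive_tool:
  deltas:
    - [[0,0,0,0,0,0,0],[0,0,0,0,0,0,0],[0,0,0,0,0,0,0],[0,0,0,0,0,0,0],[0,0,0,0,0,0,0],[0,0,0,0,0,0,0],[0,0,0,0,0,0,0]]
  newtons: 25

```text
time_s: 5.85
eef_pos: [0.5522, 0.1475, 0.1016]
tcp_rot: [0.81, 0.586, -0.0, -0.0]
ft_force: [-0.6, -0.2, 0.0]
gripper_width: 0.0186
gripper_force: 24.1
```

Gripped (18.6 mm, 24 N). I'll lift and carry it above the seam's start.

drive_tool:
  deltas:
    - [[0,0,0,-0.1,0,0,0],[0,0,0,-0.2,0,0,0],[0,0,0,-0.3,0,0,0],[0,0,0,-0.36,0,0,0],[0,-0.1,0,-0.36,0,0,0],[0,-0.25,0,-0.36,0,0,0],[0,-0.4,0,-0.36,0,0,0],[0,-0.55,0,-0.36,0,0,0],[0,-0.7,0,-0.36,0,0,0],[0,-0.82,0.01,-0.36,0,0,0],[0,-0.9,0.01,-0.36,0,0,0],[0,-0.905,0.01,-0.36,0,0,0],[0,-0.905,0.01,-0.36,0,0,0],[0,-0.905,0.01,-0.36,0,0,0]]

```text
time_s: 7.25
eef_pos: [0.4709, -0.1095, 0.2098]
tcp_rot: [0.809, 0.587, 0.001, -0.0]
ft_force: [0.5, -0.8, -1.1]
gripper_width: 0.0182
gripper_force: 24.1
```

drive_tool:
  deltas:
    - [[0,0,0,0.1,0,0,0],[0,0,0,0.2,0,0,0],[0,0,0,0.27,0,0,0],[0,0,0,0.27,0,0,0],[0,0,0,0.27,0,0,0],[0,0,0,0.27,0,0,0]]

```text
time_s: 7.85
eef_pos: [0.4717, -0.1106, 0.1299]
tcp_rot: [0.81, 0.587, 0.001, 0.001]
ft_force: [0.4, 0.6, -1.4]
gripper_width: 0.0181
gripper_force: 24.1
```

```bash
python3 - <<'E'
from fit import *
s=robot.state();print(s["eef_pos"],s["tcp_rot"])
P=s["eef_pos"]-[0,0,.0716]
out=[]
for c in("side","top"):
    im=robot.capture(c);cv2.imwrite(f"pics/{c}1.png",im);u,v=proj(c,[.49,-.15,.04])[0].astype(int);print(c,u-40,v-40,proj(c,P))
    out.append(cv2.resize(im[v-40:v+40,u-40:u+40],(400,400),interpolation=cv2.INTER_CUBIC))
cv2.imwrite("pics/hover.png",np.hstack(out))
E
```

```text
[ 0.47170444 -0.11057087  0.12990475] [0.80984546 0.5866415  0.00114278 0.00087913]
side 288 294 [[305.25640628 320.46456077]]
top 367 207 [[390.70677849 256.81851311]]
```

View pics/hover.png

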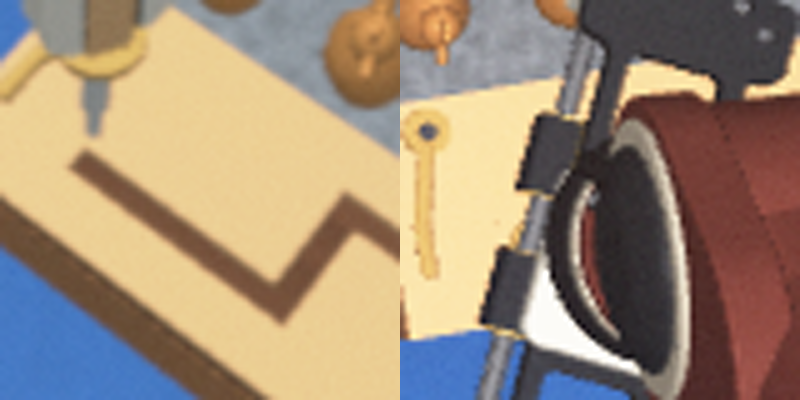

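Side crop: the nib tip is at (94,137), i.e. pixel ≈(306.4, 321), just above the seam's start, which is at crop (85,160). The top view is blocked by the wrist. I'll use the nib itself to remove the side camera's bias.

```bash
python3 - <<'E'
from fit import *
im=cv2.imread("pics/side1.png");hsv=cv2.cvtColor(im,cv2.COLOR_BGR2HSV)
sub=im[308:330,296:318].astype(int)
sat=(sub[...,2]-sub[...,0])
for r,row in enumerate(sat):
    w=np.clip((95-row)/60,0,1);w[:5]=0;w[18:]=0
    print(308+r,row[4:18].tolist(),round((w*np.arange(296,318)).sum()/max(w.sum(),.01),2),round(w.sum(),1))
P=np.array([.4717,-.11057,.0583])
for uv in((306.4,321),(306.4,320.5),(305.9,320.5)):print(uv,ray("side",uv,.0583)-P)
# seam fit on the new side picture
ims={"side":im};p0=np.array([.504,-.188,.137]);c="side"
r=cv2.dilate((mask(c,p0,Z,.038)>.1).astype(np.uint8),np.ones((9,9)))>0
g=im.astype(float).mean(2);r[:324]=False
hi=np.percentile(g[r],85);lo=np.percentile(g[r],10);T=np.clip((hi-g)/(hi-lo),0,1)
f=lambda q:(((mask(c,q,Z,.036)*mask(c,q,Z,.040)-T)[r])**2).sum()
for s in(1,-1):
    b=minimize(f,p0,method="Nelder-Mead",options=dict(initial_simplex=p0+s*np.array([[0,0,0],[.006,0,0],[0,.006,0],[0,0,.05]]),xatol=1e-5));print(np.round(b.x,4),b.fun)
print(place(b.x,[(-.022,.08),(-.022,0),(.022,0),(.022,-.08)],.036))
E
```

```text
308 [89, 92, 79, 77, 84, 99, 109, 107, 108, 107, 103, 92, 80, 83] 306.44 1.3
309 [88, 86, 90, 84, 65, 58, 60, 63, 62, 66, 77, 85, 92, 91] 306.62 4.3
310 [87, 87, 88, 83, 56, 13, 11, 12, 14, 36, 80, 90, 90, 89] 306.69 6.6
311 [87, 88, 86, 81, 52, 4, -3, -3, 2, 28, 78, 88, 88, 89] 306.7 6.8
312 [89, 89, 87, 79, 39, 2, -5, -4, -1, 28, 76, 87, 87, 88] 306.68 7.1
313 [87, 87, 88, 76, 37, -1, -2, -4, 1, 33, 78, 89, 88, 89] 306.56 7.1
314 [87, 86, 89, 79, 38, 2, -4, -3, 3, 44, 81, 86, 88, 88] 306.56 6.9
315 [88, 87, 88, 80, 48, 6, -3, -2, 8, 51, 83, 86, 86, 86] 306.64 6.7
316 [88, 88, 86, 87, 74, 25, 0, -1, 32, 75, 86, 88, 86, 90] 306.61 5.6
317 [86, 87, 87, 86, 77, 36, 1, 6, 55, 85, 87, 86, 88, 88] 306.48 5.0
318 [87, 86, 89, 87, 79, 38, 0, 7, 60, 86, 86, 89, 89, 87] 306.46 4.8
319 [87, 86, 88, 86, 78, 39, 1, 16, 66, 88, 88, 87, 87, 88] 306.4 4.7
320 [88, 88, 86, 88, 80, 48, 15, 29, 72, 86, 87, 87, 89, 88] 306.45 4.4
321 [87, 87, 89, 89, 88, 79, 57, 71, 84, 87, 86, 88, 89, 87] 306.79 2.6
322 [89, 87, 86, 89, 89, 88, 88, 87, 87, 88, 85, 87, 87, 87] 307.16 1.7
323 [87, 88, 89, 88, 90, 89, 90
[... 210 characters left out ...]
57, 55, 57, 63, 79, 89, 88, 86, 88] 305.98 4.8
327 [89, 87, 69, 58, 61, 58, 57, 53, 56, 59, 76, 90, 90, 87] 306.16 5.6
328 [87, 90, 87, 70, 62, 60, 59, 57, 53, 57, 59, 68, 87, 89] 307.1 5.6
329 [88, 89, 89, 90, 76, 65, 58, 59, 57, 57, 53, 58, 67, 79] 308.14 5.6
(306.4, 321) [ 7.31913590e-04 -2.07904800e-03  2.08166817e-17]
(306.4, 320.5) [ 1.41311993e-03 -1.39766114e-03  2.08166817e-17]
(305.9, 320.5) [ 7.77021457e-04 -8.07355867e-04  2.08166817e-17]
[ 0.504  -0.1881  0.1361] 27.79958936224947
[ 0.5042 -0.188   0.1371] 27.989230407023975
[[ 0.47146459 -0.11178529  0.036     ]
 [ 0.48239685 -0.1910348   0.036     ]
 [ 0.52598408 -0.18502206  0.036     ]
 [ 0.53691634 -0.26427158  0.036     ]]
```

drive_tool:
  deltas:
    - [[0,-0.003,-0.005,0.0,0,0,0],[0,-0.003,-0.005,0.02,0,0,0],[0,-0.003,-0.005,0.04,0,0,0],[0,-0.003,-0.005,0.055,0,0,0],[0,-0.003,-0.005,0.065,0,0,0],[0,-0.003,-0.005,0.07,0,0,0],[0,-0.003,-0.005,0.07,0,0,0],[0,-0.003,-0.005,0.07,0,0,0]]

```text
time_s: 8.75
eef_pos: [0.4688, -0.1116, 0.1077]
tcp_rot: [0.81, 0.586, 0.0, 0.0]
ft_force: [0.4, -0.3, -0.7]
gripper_width: 0.0182
gripper_force: 24.1
```

```bash
python3 - <<'E'
from fit import *
im=robot.capture("side");s=robot.state();print(s["eef_pos"],s["ft_force"],s["torque"],s["tcp_rot"])
cv2.imwrite("pics/side2.png",im);cv2.imwrite("pics/c2.png",cv2.resize(im[294:374,280:400],(720,480),interpolation=cv2.INTER_CUBIC))
for _ in range(8):
    robot.capture("side");s=robot.state();print(s["time_s"],np.round(s["ft_force"],2),np.round(s["eef_pos"],4))
E
```

```text
[ 0.46880594 -0.11163664  0.10779139] [-0.27295559  0.31698184 -0.57594309] [-0.04286087 -0.09336619  0.00905183] [8.10246722e-01 5.86088901e-01 1.91362169e-04 1.18740755e-04]
8.85 [ 0.08  0.2  -0.82] [ 0.4688 -0.1117  0.1078]
8.9 [ 0.07 -0.91 -1.87] [ 0.4688 -0.1116  0.1078]
8.95 [ 0.19 -0.61 -0.57] [ 0.4688 -0.1117  0.1078]
9.0 [ 0.5  -0.09 -1.14] [ 0.4687 -0.1117  0.1078]
9.05 [ 0.26 -0.3  -1.03] [ 0.4687 -0.1117  0.1078]
9.1 [-0.29  0.63 -1.18] [ 0.4687 -0.1116  0.1078]
9.15 [ 1.02  1.18 -1.56] [ 0.4687 -0.1117  0.1077]
9.2 [-0.45 -0.13 -1.44] [ 0.4686 -0.1116  0.1077]
```

View pics/c2.png

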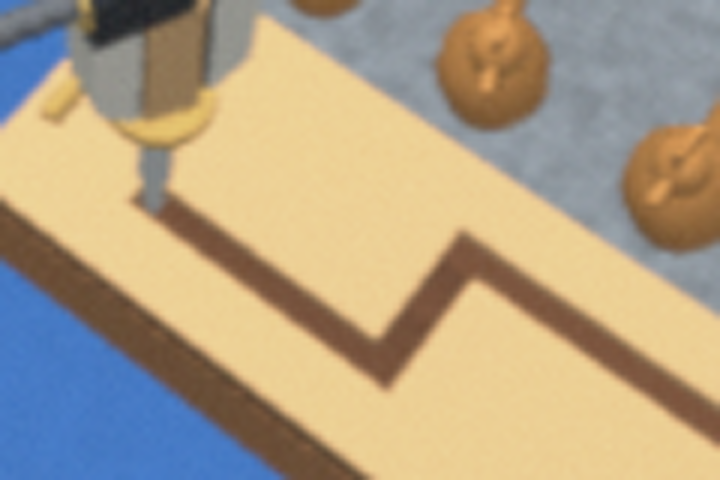

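The nib, at crop (155,208), is inside the groove at its start, biased about 1.5 mm toward the near edge. The force reading shows only the tool's weight so far. I'll centre and press 3 mm.

drive_tool:
  deltas:
    - [[0,0.003,0.004,0.003,0,0,0],[0,0.003,0.005,0.007,0,0,0],[0,0.003,0.005,0.01,0,0,0],[0,0.003,0.005,0.01,0,0,0],[0,0.003,0.005,0.01,0,0,0]]

```text
time_s: 9.7
eef_pos: [0.4702, -0.1112, 0.1047]
tcp_rot: [0.81, 0.586, -0.0, -0.0]
ft_force: [-0.6, 0.2, 0.9]
gripper_width: 0.0184
gripper_force: 24.1
```

```bash
cat > chk.py <<'E'
from fit import *
import sys
F=[];T=[]
for _ in range(8):
    im=robot.capture("side");s=robot.state();F.append(s["ft_force"]);T.append(s["torque"])
e=s["eef_pos"];print(s["time_s"],np.round(np.mean(F,0),2),np.round(np.mean(T,0),3),np.round(e,4),np.round(s["tcp_rot"],4))
B=np.array([.5026,-.1872,.137]);d=e[:2]-B[:2];c,n=np.cos(B[2]),np.sin(B[2]);print("box mm",np.round(1e3*np.array([c*d[0]+n*d[1],-n*d[0]+c*d[1]]),2))
sub=im[:, :].astype(int);
cv2.imwrite(f"pics/{sys.argv[1]}.png",im)
E
python3 chk.py s3
```

```text
10.1 [-1.06 -0.12  0.77] [-0.068  0.21   0.021] [ 0.4703 -0.1112  0.1047] [ 8.102e-01  5.861e-01 -0.000e+00 -1.000e-04]
box mm [-21.66  79.66]
```

Pressed about 2.7 mm at the start (Fz rose about 1.9 N). Now the first half leg at 3 cm/s.

drive_tool:
  deltas:
    - [[0,-0.009,0.0044,0,0,0,0],[0,-0.018,0.0088,0,0,0,0],[0,-0.027,0.0132,0,0,0,0],[0,-0.036,0.0176,0,0,0,0],[0,-0.045,0.022,0,0,0,0],[0,-0.054,0.0264,0,0,0,0],[0,-0.063,0.0308,0,0,0,0],[0,-0.072,0.0352,0,0,0,0],[0,-0.081,0.0396,0,0,0,0],[0,-0.09,0.044,0,0,0,0],[0,-0.099,0.0484,0,0,0,0],[0,-0.108,0.0528,0,0,0,0],[0,-0.117,0.0572,0,0,0,0],[0,-0.12,0.0587,0,0,0,0]]

```text
time_s: 11.5
eef_pos: [0.4759, -0.1516, 0.1047]
tcp_rot: [0.81, 0.586, -0.0, 0.0]
ft_force: [0.3, 1.2, 0.5]
gripper_width: 0.0181
gripper_force: 24.1
```

```bash
python3 chk.py s4; python3 - <<'E'
import cv2
im=cv2.imread("pics/s4.png");cv2.imwrite("pics/s4c.png",cv2.resize(im[304:384,290:410],(720,480),interpolation=cv2.INTER_CUBIC))
E
```

```text
11.9 [-0.19  0.64  0.61] [ 0.057 -0.013 -0.017] [ 0.4759 -0.1513  0.1047] [ 8.103e-01  5.861e-01 -0.000e+00  3.000e-04]
box mm [-21.58  39.23]
```

View pics/s4c.png

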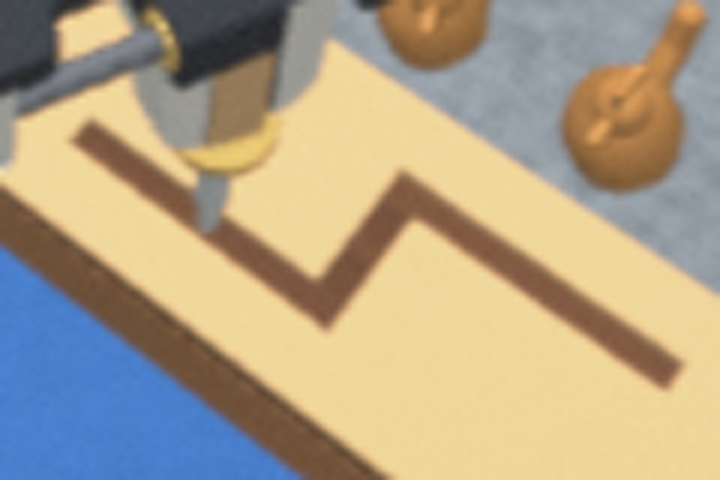

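The nib, at crop (208,232), rides in the groove about 0.5 mm near-side of centre, with small lateral force. On to the first corner.

drive_tool:
  deltas:
    - [[0,-0.009,0.005,0,0,0,0],[0,-0.018,0.01,0,0,0,0],[0,-0.027,0.0145,0,0,0,0],[0,-0.036,0.019,0,0,0,0],[0,-0.045,0.0235,0,0,0,0],[0,-0.054,0.028,0,0,0,0],[0,-0.063,0.032,0,0,0,0],[0,-0.072,0.0365,0,0,0,0],[0,-0.081,0.041,0,0,0,0],[0,-0.09,0.0455,0,0,0,0],[0,-0.099,0.05,0,0,0,0],[0,-0.108,0.054,0,0,0,0],[0,-0.1165,0.0585,0,0,0,0],[0,-0.1165,0.0585,0,0,0,0],[0,-0.1165,0.0585,0,0,0,0]]

```text
time_s: 13.4
eef_pos: [0.4817, -0.1906, 0.1048]
tcp_rot: [0.81, 0.586, -0.0, 0.001]
ft_force: [0.1, -0.9, 0.8]
gripper_width: 0.0186
gripper_force: 24.1
```

```bash
python3 chk.py s5; python3 - <<'E'
import cv2
im=cv2.imread("pics/s5.png");cv2.imwrite("pics/s5c.png",cv2.resize(im[304:384,290:410],(720,480),interpolation=cv2.INTER_CUBIC))
E
```

```text
13.8 [ 0.05 -1.18  0.88] [-0.374 -0.074 -0.014] [ 0.4816 -0.1902  0.1048] [ 8.103e-01  5.860e-01 -1.000e-04  4.000e-04]
box mm [-21.18  -0.1 ]
```

View pics/s5c.png

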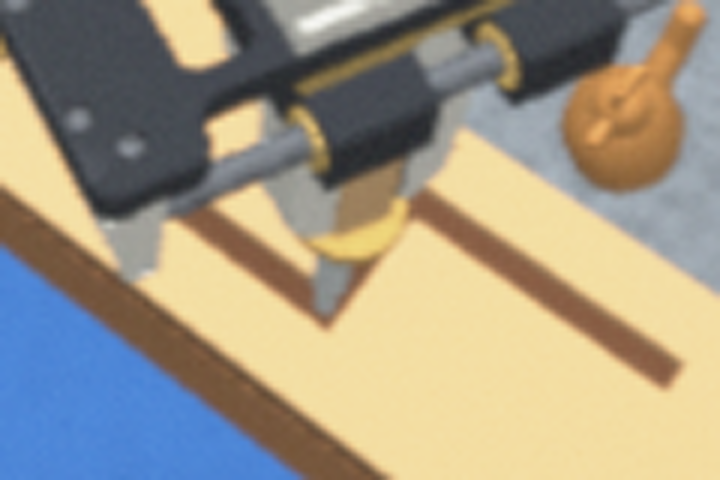

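The nib, at crop (325,315), sits in the first corner. Now the cross leg.

drive_tool:
  deltas:
    - [[0,0.0043,0.0088,0,0,0,0],[0,0.0086,0.0176,0,0,0,0],[0,0.0129,0.0264,0,0,0,0],[0,0.0172,0.0352,0,0,0,0],[0,0.0215,0.044,0,0,0,0],[0,0.0258,0.0528,0,0,0,0],[0,0.0301,0.0616,0,0,0,0],[0,0.0344,0.0704,0,0,0,0],[0,0.0387,0.0792,0,0,0,0],[0,0.043,0.088,0,0,0,0],[0,0.0473,0.0968,0,0,0,0],[0,0.0516,0.1056,0,0,0,0],[0,0.0559,0.1144,0,0,0,0],[0,0.0602,0.1232,0,0,0,0],[0,0.0635,0.13,0,0,0,0],[0,0.0635,0.13,0,0,0,0],[0,0.0635,0.13,0,0,0,0]]

```text
time_s: 15.5
eef_pos: [0.5256, -0.1836, 0.105]
tcp_rot: [0.81, 0.586, 0.001, 0.001]
ft_force: [0.5, 1.1, 0.3]
gripper_width: 0.0188
gripper_force: 24.1
```

```bash
python3 chk.py s6; python3 - <<'E'
import cv2
im=cv2.imread("pics/s6.png");cv2.imwrite("pics/s6c.png",cv2.resize(im[304:384,300:420],(720,480),interpolation=cv2.INTER_CUBIC))
E
```

```text
15.9 [ 0.3  -0.06  0.76] [ 0.042 -0.24   0.003] [ 0.5253 -0.1837  0.1049] [8.102e-01 5.861e-01 7.000e-04 5.000e-04]
box mm [22.95  0.41]
```

View pics/s6c.png

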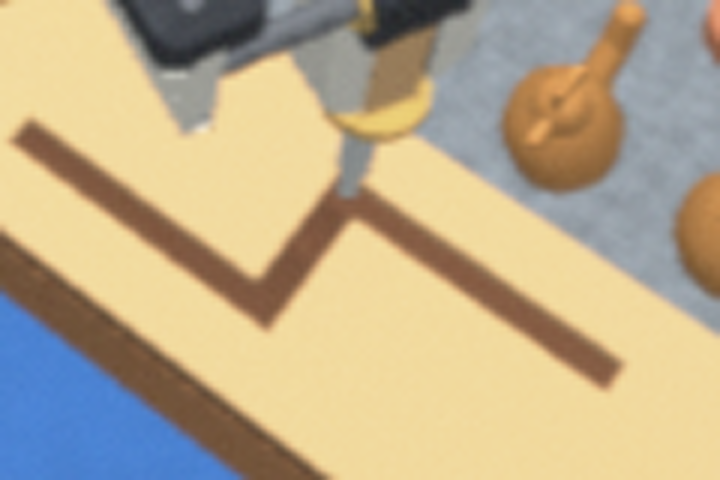

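At the second corner (crop (348,192)). Now the last leg, trimming 0.8 mm to the near side.

drive_tool:
  deltas:
    - [[0,-0.009,0.0038,0,0,0,0],[0,-0.018,0.0075,0,0,0,0],[0,-0.027,0.011,0,0,0,0],[0,-0.036,0.015,0,0,0,0],[0,-0.045,0.0194,0,0,0,0],[0,-0.054,0.0238,0,0,0,0],[0,-0.063,0.0282,0,0,0,0],[0,-0.072,0.0326,0,0,0,0],[0,-0.081,0.037,0,0,0,0],[0,-0.09,0.0414,0,0,0,0],[0,-0.099,0.0458,0,0,0,0],[0,-0.108,0.0502,0,0,0,0],[0,-0.117,0.0546,0,0,0,0],[0,-0.126,0.059,0,0,0,0]]

```text
time_s: 17.3
eef_pos: [0.5295, -0.2255, 0.1047]
tcp_rot: [0.81, 0.586, 0.0, -0.0]
ft_force: [-0.2, 1.1, 1.4]
gripper_width: 0.0184
gripper_force: 24.1
```

```bash
python3 chk.py s7
```

```text
17.7 [ 0.06 -0.19  1.04] [-0.108 -0.09  -0.006] [ 0.5297 -0.226   0.1048] [ 8.103e-01  5.860e-01 -1.000e-04  7.000e-04]
box mm [ 21.49 -42.18]
```

drive_tool:
  deltas:
    - [[0,-0.009,0.0046,0,0,0,0],[0,-0.018,0.0092,0,0,0,0],[0,-0.027,0.0138,0,0,0,0],[0,-0.036,0.0183,0,0,0,0],[0,-0.045,0.0228,0,0,0,0],[0,-0.054,0.0273,0,0,0,0],[0,-0.063,0.0318,0,0,0,0],[0,-0.072,0.0363,0,0,0,0],[0,-0.081,0.0408,0,0,0,0],[0,-0.09,0.0453,0,0,0,0],[0,-0.099,0.0498,0,0,0,0],[0,-0.108,0.0543,0,0,0,0],[0,-0.113,0.057,0,0,0,0],[0,-0.113,0.057,0,0,0,0],[0,-0.113,0.057,0,0,0,0]]

```text
time_s: 19.2
eef_pos: [0.5352, -0.2635, 0.1048]
tcp_rot: [0.81, 0.586, -0.0, 0.001]
ft_force: [-0.3, 0.2, -0.1]
gripper_width: 0.0185
gripper_force: 24.1
```

```bash
python3 chk.py s8; python3 - <<'E'
import cv2
im=cv2.imread("pics/s8.png");cv2.imwrite("pics/s8c.png",cv2.resize(im[304:384,320:440],(720,480),interpolation=cv2.INTER_CUBIC))
E
```

```text
19.6 [-0.15 -0.3   0.67] [-0.126 -0.038  0.006] [ 0.5352 -0.2632  0.1048] [ 8.103e-01  5.860e-01 -1.000e-04  4.000e-04]
box mm [ 21.9  -79.76]
```

View pics/s8c.png

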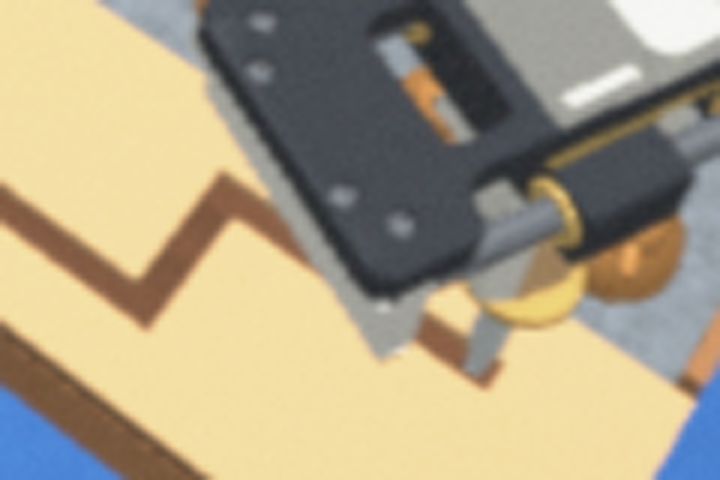

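The nib is at the end, at crop (480,365). I'll nudge 2 mm further to be safe, then lift straight up and carry back.

drive_tool:
  deltas:
    - [[0,-0.004,0.002,0,0,0,0],[0,-0.007,0.003,0,0,0,0],[0,-0.007,0.003,0,0,0,0],[0,-0.007,0.003,-0.05,0,0,0],[0,-0.007,0.003,-0.15,0,0,0],[0,-0.007,0.003,-0.25,0,0,0],[0,-0.007,0.003,-0.35,0,0,0],[0,-0.007,0.003,-0.35,0,0,0],[0,0.1,-0.03,-0.35,0,0,0],[0,0.25,-0.07,-0.35,0,0,0],[0,0.4,-0.11,-0.35,0,0,0],[0,0.55,-0.155,-0.35,0,0,0],[0,0.7,-0.2,-0.35,0,0,0],[0,0.85,-0.24,-0.35,0,0,0],[0,0.95,-0.27,-0.35,0,0,0],[0,0.95,-0.27,-0.35,0,0,0],[0,0.95,-0.27,-0.35,0,0,0]]

```text
time_s: 21.3
eef_pos: [0.5466, 0.0334, 0.2083]
tcp_rot: [0.81, 0.587, -0.001, -0.0]
ft_force: [0.8, -1.2, -1.2]
gripper_width: 0.0184
gripper_force: 24.1
```

drive_tool:
  deltas:
    - [[0,0.12,-0.03,0,0,0,0],[0,0.24,-0.06,0,0,0,0],[0,0.33,-0.09,0,0,0,0],[0,0.362,-0.1,0,0,0,0],[0,0.362,-0.1,0,0,0,0],[0,0.362,-0.1,0,0,0,0],[0,0.362,-0.1,0,0,0,0],[0,0.362,-0.1,0,0,0,0]]

```text
time_s: 22.1
eef_pos: [0.5532, 0.1436, 0.2096]
tcp_rot: [0.811, 0.585, -0.0, 0.0]
ft_force: [0.7, -0.5, -0.6]
gripper_width: 0.0182
gripper_force: 24.1
```

```bash
python3 chk.py s9 | head -1
```

```text
22.5 [-0.11 -0.37 -0.94] [-0.027 -0.084  0.003] [0.5529 0.1458 0.2097] [0.8102 0.5862 0.     0.    ]
```

drive_tool:
  deltas:
    - [[0,0.006,-0.004,0,0,0,0],[0,0.006,-0.004,0.05,0,0,0],[0,0.006,-0.004,0.1,0,0,0],[0,0.006,-0.004,0.14,0,0,0],[0,0.006,-0.004,0.18,0,0,0],[0,0.006,-0.004,0.22,0,0,0],[0,0.006,-0.004,0.26,0,0,0],[0,0.006,-0.004,0.28,0,0,0],[0,0.006,-0.004,0.28,0,0,0],[0,0.006,-0.004,0.28,0,0,0]]

```text
time_s: 23.5
eef_pos: [0.5526, 0.1481, 0.1259]
tcp_rot: [0.81, 0.586, 0.0, 0.0]
ft_force: [-0.8, -0.4, -1.5]
gripper_width: 0.0183
gripper_force: 24.1
```

```bash
python3 chk.py s10 | head -1; python3 - <<'E'
import cv2
im=cv2.imread("pics/s10.png");cv2.imwrite("pics/s10c.png",cv2.resize(im[166:266,190:310],(720,600),interpolation=cv2.INTER_CUBIC))
E
```

```text
23.9 [-0.07 -0.17 -0.97] [-0.041 -0.06   0.013] [0.5525 0.1479 0.126 ] [8.103e-01 5.861e-01 3.000e-04 1.000e-04]
```

View pics/s10c.png

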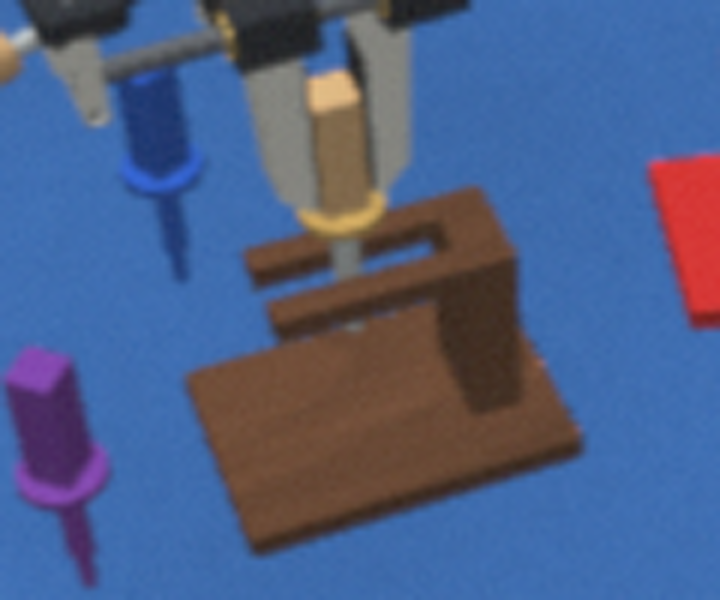

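The shank, at crop (345,260), is down between the prongs with no side force. I'll lower onto the collar.

drive_tool:
  deltas:
    - [[0,0,0,0.02,0,0,0],[0,0,0,0.04,0,0,0],[0,0,0,0.06,0,0,0],[0,0,0,0.072,0,0,0],[0,0,0,0.079,0,0,0],[0,0,0,0.081,0,0,0],[0,0,0,0.081,0,0,0],[0,0,0,0.081,0,0,0]]

```text
time_s: 24.7
eef_pos: [0.552, 0.1478, 0.1016]
tcp_rot: [0.81, 0.586, -0.0, -0.0]
ft_force: [-1.7, -0.5, 3.2]
gripper_width: 0.018
gripper_force: 24.1
```

```bash
python3 chk.py s11 | head -1
```

```text
25.1 [-2.91 -1.06  4.18] [-0.292  0.64   0.008] [0.552  0.1478 0.1016] [ 8.103e-01  5.861e-01 -3.000e-04 -0.000e+00]
```

Seated: the rest carries the load (Fz +5 N). I'll release and rise.

drive_tool:
  deltas:
    - [[0.3,0,0,0,0,0,0],[0.3,0,0,0,0,0,0],[0.5,0,0,0,0,0,0],[0.5,0,0,0,0,0,0],[0.8,0,0,0,0,0,0],[0.8,0,0,0,0,0,0],[0.8,0,0,0,0,0,0],[0.8,0,0,-0.05,0,0,0],[0.8,0,0,-0.15,0,0,0],[0.8,0,0,-0.25,0,0,0],[0.8,0,0,-0.35,0,0,0],[0.8,0,0,-0.4,0,0,0],[0.8,0,0,-0.4,0,0,0],[0.8,0,0,-0.4,0,0,0]]

```text
time_s: 26.5
eef_pos: [0.552, 0.1476, 0.2209]
tcp_rot: [0.81, 0.586, -0.0, -0.0]
ft_force: [-0.6, 0.6, 0.2]
gripper_width: 0.0741
gripper_force: 0.0
```

```bash
python3 chk.py s12 | head -1; python3 - <<'E'
import cv2,numpy as np
im=cv2.imread("pics/s12.png");a=cv2.imread("pics/side0.png")
f=lambda i,y,x:i[y:y+90,x:x+90]
cv2.imwrite("pics/s12c.png",cv2.resize(np.hstack([f(im,170,200),cv2.resize(im[235:365,300:460],(111,90))]),(800,358),interpolation=cv2.INTER_CUBIC))
d=cv2.absdiff(im,a).max(2)>40
print("changed px in well",d[255:345,325:450].sum(), "whistle",d[160:210,130:212].sum())
E
```

```text
26.9 [ 0.07 -0.21  0.16] [-0.048 -0.073  0.004] [0.5521 0.1478 0.2208] [ 8.102e-01  5.861e-01 -4.000e-04 -2.000e-04]
changed px in well 0 whistle 0
```

View pics/s12c.png

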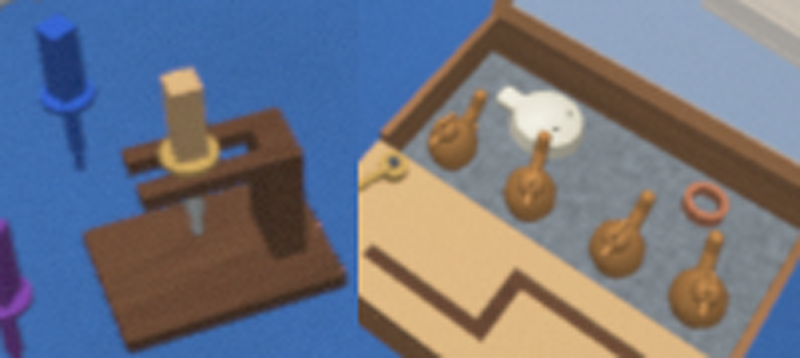

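The burnisher hangs upright in the fork, clear of the fingers, and nothing in the well has moved. Handing in.

```bash
python3 -c "
from station import robot
print(robot.sign_off())"
```

```text
the job is handed in; nothing more can be done
None
```

The nib was run along the whole seam in one pass at about 3 cm/s, pressed in roughly 2.7 mm; the burnisher hangs upright in the fork, released, nothing else moved, and the job was handed in at about 27 s with no verdict returned.

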